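Sort the battery packs and hold the long one in the test dock

TASK

Three yellow battery packs, alike except for their length, lie on the bench: stand the shortest and the middle one upright in the grey cradle whose recess matches its length, seated on the recess floor. Then set the longest one upright on the test dock's deck, lengthways along the fence with its end up against the stop block, and press it with one slanting push, flush against the fence and firmly down on the deck at the same time, without forcing it. Finish while still holding that push, and leave everything else on the bench where it is.

Things in the scene. Friction and masses are not known exactly. Their poses are not given: they have to be found in the camera images.
- pack_short_c (a point): shortest yellow battery pack, 62 mm long, about 0.2 kg, 46 mm wide, 52 mm tall, same section as the other two packs: upright sides up to 34 mm, then bevelled shoulders running 11 mm inward over the last 18 mm to a flat top 24 mm wide. Rigid plastic. The point is at its centre, 26 mm above its underside; x along its length, y across its width, z up; both ends alike.
- pack_medium_c (a point): middle yellow battery pack, 86 mm long, about 0.28 kg, 46 mm wide, 52 mm tall, same section as the other two packs: upright sides up to 34 mm, then bevelled shoulders running 11 mm inward over the last 18 mm to a flat top 24 mm wide. Rigid plastic. The point is at its centre, 26 mm above its underside; x along its length, y across its width, z up; both ends alike.
- pack_long_c (a point): longest yellow battery pack, 110 mm long, about 0.36 kg, 46 mm wide, 52 mm tall, same section as the other two packs: upright sides up to 34 mm, then bevelled shoulders running 11 mm inward over the last 18 mm to a flat top 24 mm wide. Rigid plastic. The point is at its centre, 26 mm above its underside; x along its length, y across its width, z up; both ends alike.
- cradle_short_floor (a point): grey cradle tray, fixed, with the short row: 120 x 78 mm outside, recess 78 mm long and 62 mm wide. The point is at the centre of the recess floor, 3 mm above the bench; rims 5 mm above that floor; x along the recess length
- cradle_medium_floor (a point): grey cradle tray, fixed, same outside, with the middle row: recess 102 mm long and 62 mm wide. The point is at the centre of the recess floor, 3 mm above the bench; rims 5 mm above that floor; x along the recess length
- dock: battery test dock, fixed. Origin on the bench under the centre of its deck; x points at the fence, y along the fence towards the stop block, z up. Deck top 8 mm up. The fence face is at x = 48 mm. The aluminium stop block's face is at y = 60 mm; it reaches from x = -45 mm to the fence and up to 38 mm above the bench. With the long pack home, flat on the deck, its length along y, its centre is at x = 25, y = 5, z = 34 mm
- dock_deck: the dock's flat grey deck, 140 (x) x 150 (y) x 8 mm, low-friction plastic (friction about 0.15), same origin and axes as the dock
- dock_fence: the dock's upright aluminium fence with copper contacts, 14 mm thick, 150 mm long, top 53 mm above the bench, rigid; same origin and axes as the dock
- humidity_cap: bystander: slate-grey humidity sensor cap, 32 mm across, 32 mm tall; origin at its underside; leave it alone
- rain_ring: bystander: copper rain collector ring, 80 mm across, 28 mm tall, standing flat; origin at its underside; leave it alone
- logger: bystander: silver data logger box, 70 x 120 x 36 mm tall; origin at its underside; leave it alone
- screwdriver: bystander: screwdriver lying on the bench; origin at its underside; leave it alone
- mug: bystander: white mug, 85 mm tall; origin at its underside; leave it alone
- desiccant_jar: bystander: jar, 60 mm across, 90 mm tall; origin at its underside; leave it alone
- spare_lid: bystander: flat white plastic cover, 50 x 70 x 12 mm; origin at its underside; leave it alone
There are look-alikes about, which are no part of the job. What is shaped like the part that bears pack_medium_c but purple is not meant.

How it is judged:
On the way:
1. the shortest and the middle pack stand released in the cradles of their own length (x of pack_short_c in the frame of cradle_short_floor between -0.011 and 0.011 m and y of pack_short_c in the frame of cradle_short_floor between -0.011 and 0.011 m and z of pack_short_c in the frame of cradle_short_floor between 0.023 and 0.029 m and angle between the x axis of pack_short_c and the x axis of cradle_short_floor, either way round below 0.2 rad and angle between each of pack_short_c, pack_medium_c's own z axis and vertical below 0.06 rad and contact force between each of pack_short, pack_medium and the fingers below 0.1 N and x of pack_medium_c in the frame of cradle_medium_floor between -0.011 and 0.011 m and y of pack_medium_c in the frame of cradle_medium_floor between -0.011 and 0.011 m and z of pack_medium_c in the frame of cradle_medium_floor between 0.023 and 0.029 m and angle between the x axis of pack_medium_c and the x axis of cradle_medium_floor, either way round below 0.2 rad), for 0.2 s.
At the end, for the whole second after the job is handed in: Short and middle packs released, seated in their own cradles (11 mm; height 3 mm). Long pack within 3 mm of fence, 5 mm of stop, flat on the deck, still, held by the fingers with 2 to 60 N on the fence and 7 to 60 N on the deck (weight included) (all of step 1 and x of pack_long_c in the frame of dock between 0.022 and 0.028 m and y of pack_long_c in the frame of dock between 0 and 0.01 m and z of pack_long_c in the frame of dock between 0.031 and 0.037 m and angle between the x axis of pack_long_c and the y axis of dock, either way round below 0.05 rad and angle between pack_long_c's own z axis and vertical below 0.05 rad and contact force between pack_long and dock_fence between 2 and 60 N and contact force between pack_long and dock_deck between 7 and 60 N and contact force between pack_long and the fingers above 3 N and linear speed of pack_long below 0.01 m/s); the arm keeps its last pose, push and grip.
It fails at once if a bystander is moved by more than 30 mm (distance of any of humidity_cap, rain_ring, logger, screwdriver, mug, desiccant_jar, spare_lid from where it was at the start of the episode above 0.03 m).
It also fails if it takes over 72 s, if anything falls off the work surface, if the arm or the gripper's body presses on something with over 40 N, if the wrist force passes 120 N, or if a joint passes its speed limit or range.

ROBOT

A 6-joint arm with a two-finger parallel gripper is mounted at the origin on the work surface. World frame = base frame: x ahead of the robot, y to its left, z up, the work surface at z = 0. Lengths are in m, angles in rad, forces in N, time in s.
With the tool pointing down it reaches from about 0.35 to 0.975 m from the base axis. Payload 7.1 kg.
Tool frame: the origin (TCP) lies midway between the tips of the shut fingers; the grasp point (between the pads) lies 19 mm behind it; z points along the fingers, y is the line along which they close (so a half turn about z gives the same grasp; the last joint's range is limited). The gripper opens to 88 mm and grips with 3 to 60 N. Pads are 20 mm wide; open, the fingers measure 115 mm over their backs; the gripper's body (75 mm by 178 mm) begins 61 mm behind the grasp point.
Start: joints at [-1.191, 0.423, 1.63, -0, 1.089, -0.019], TCP at [0.243, -0.576, 0.223] pointing down, gripper open.
Joint ranges: [-3, 3], [-0.9, 2.11], [0.09, 2.58], [-1.31, 4.45], [0.11, 2.69], [-2.54, 2.54]. Speed limits (rad/s): [2.39, 2.39, 3.01, 3.14, 3.14, 3.14].

INTERFACE

Orientations are given as a unit quaternion [w, x, y, z].
In Python, from station import move_pose, movel, movej, command_gripper, wait, inverse_kinematics, read_camera, camera_info, MotionError, job_done, get_time, get_joint_pos, get_qvel, get_effort, get_tcp_pos, get_ee_rot, get_ft_force, get_ft_torque, get_grip_width, get_finger_force gives the robot as it stands. Calls block until the motion is done:
- move_pose(position, orientation): joint-space move of the TCP to a pose.
- movel(position, frame=None, v=0.15, until_force=None): straight line of the TCP; frame=None keeps the orientation; v is the mean speed in m/s. With until_force (N) it stops when the force on the tool has changed by that much, and returns True; else False.
- movej(angles): joint-space move.
- command_gripper(opening): opening from 0.0 (shut) to 1.0 (fully open); the grip force is fixed at half the most; returns when the fingers have stopped.
- wait(seconds).
- inverse_kinematics(position, orientation): joint angles nearest the present ones, or None.
- read_camera(name): name is "scene" or "top"; returns the picture (400x640x3 uint8, red, green, blue); there is no depth.
- camera_info(name): a dict with "intrinsics" (3x3 intrinsics, pixels), "dist" ([k1, k2, p1, p2, k3] as OpenCV has them; the pictures are not rectified), "T" (4x4, takes a point from camera to world coordinates). Camera axes: x right, y up, looking along -z (the intrinsics and any distortion apply to the point x, -y, -z); pixel columns grow to the right and rows downward; lengths in m; the calibration is good to about 2 mm. A picture is of the moment at which its call begins. camera_info takes no time and is no camera call.
A pose or a line that the arm cannot do raises MotionError and nothing moves.
- job_done(): hands the job in; it is judged then, once.
Readings, each from a call of its own:
- get_time(): time.
- get_joint_pos(): joint angles.
- get_qvel(): joint speeds.
- get_effort(): joint torques, N m.
- get_tcp_pos(): TCP position.
- get_ee_rot(): TCP orientation.
- get_ft_force(): force on the tool from outside, world axes, zero at the start.
- get_ft_torque(): the same for the moment, N m.
- get_grip_width(): opening from 0.0 (shut) to 1.0 (fully open).
- get_finger_force(): force on a finger pad.
Only numpy, scipy, OpenCV 4.12 (cv2) and the standard library are available. Lean on these libraries where they do the work, as an engineer would, in place of code of your own. Each camera call takes 0.05 s, during which the arm holds its last target. There are 200 camera calls.

## Working session

There is one attempt and no reset: what is moved stays moved. The work goes in short steps, each a Python script; the robot and the scene stay as the last script left them, time stands still between calls to the robot, and variables do not carry over. Pictures are saved under pics/ and viewed, at most 10 in all, crops included, and the job is handed in when it is done.

```bash
mkdir -p pics; python3 - <<'E'
from station import *
import cv2,numpy as np
np.set_printoptions(precision=4,suppress=True)
for n in("top","scene"):
    im=read_camera(n); cv2.imwrite(f"pics/{n}0.png",cv2.resize(im[:,:,::-1],(800,500),interpolation=cv2.INTER_CUBIC)); cv2.imwrite(f"raw_{n}.png",im[:,:,::-1])
    c=camera_info(n);print(n,c["intrinsics"],c["dist"],c["T"])
print(get_time(),get_ee_rot())
E
```

```text
top [[439.9225   0.     323.4277]
 [  0.     439.9225 198.1726]
 [  0.       0.       1.    ]] [0.0311 0.     0.     0.     0.    ] [[-0.0094  0.9786 -0.2057  0.3369]
 [-0.9999 -0.0101 -0.0021 -0.0059]
 [-0.0042  0.2057  0.9786  1.2308]
 [ 0.      0.      0.      1.    ]]
scene [[423.2547   0.     323.7026]
 [  0.     423.2547 199.6422]
 [  0.       0.       1.    ]] [-0.0034  0.      0.      0.      0.    ] [[ 0.6932 -0.3906  0.6058  1.1436]
 [ 0.7206  0.3922 -0.5717 -0.5638]
 [-0.0143  0.8329  0.5533  0.5787]
 [ 0.      0.      0.      1.    ]]
0.1 [-0.0007  0.9802  0.1981 -0.0001]
```

View pics/top0.png

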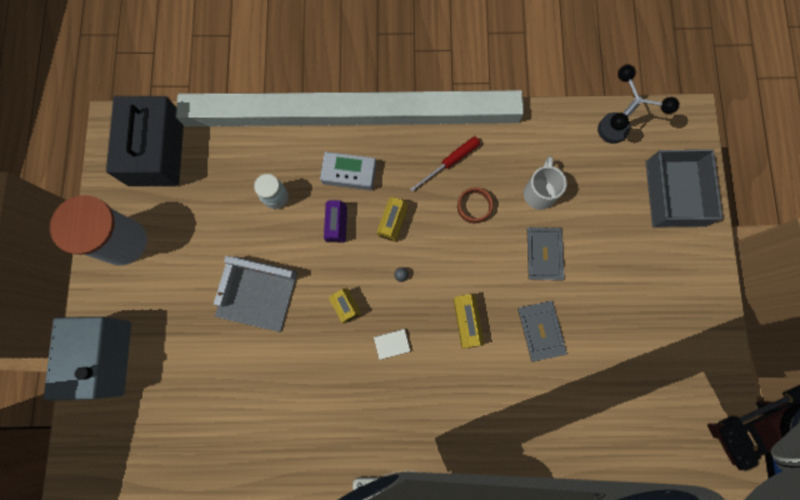

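View pics/scene0.png

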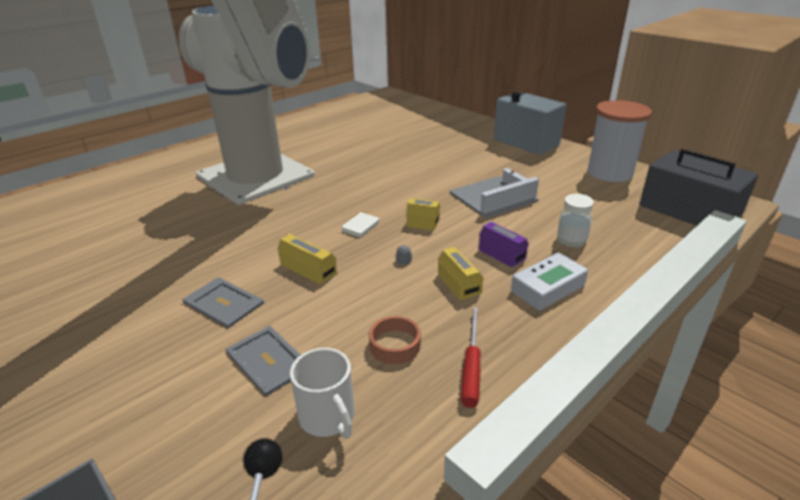

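In the top view (800x500 px) there are three yellow packs: short (343,305), medium (392,219) and long (468,320). The look-alike is purple at (335,221) and is excluded. The cradles are at (545,253) and (542,331), and the dock at (255,293) has its fence at the upper edge and its stop at the left edge. Next I'll take close crops.

```bash
python3 - <<'E'
import cv2
im=cv2.imread("raw_top.png")
for n,x,y in(("A",165,155),("B",300,165)):
    cv2.imwrite(f"pics/{n}.png",cv2.resize(im[y:y+120,x:x+160],(800,600),interpolation=cv2.INTER_CUBIC))
E
```

```text
(no output)
```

View pics/A.png

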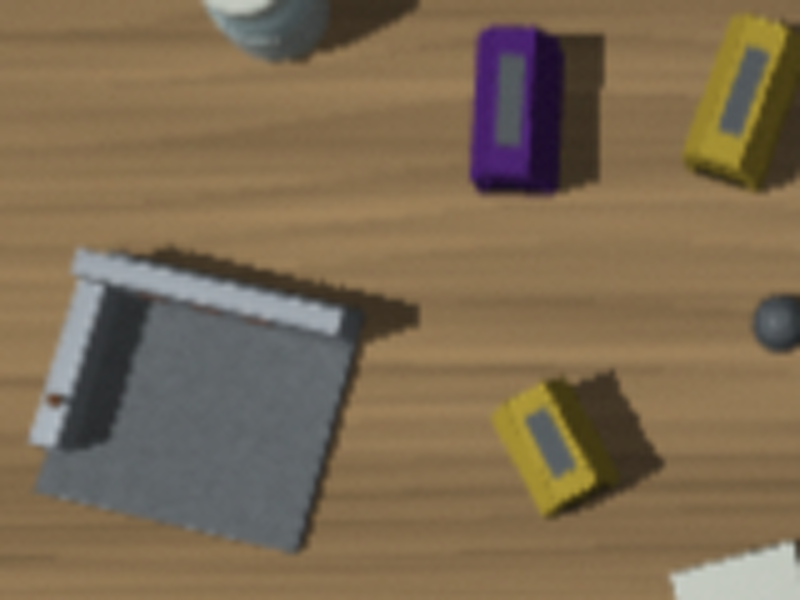

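View pics/B.png

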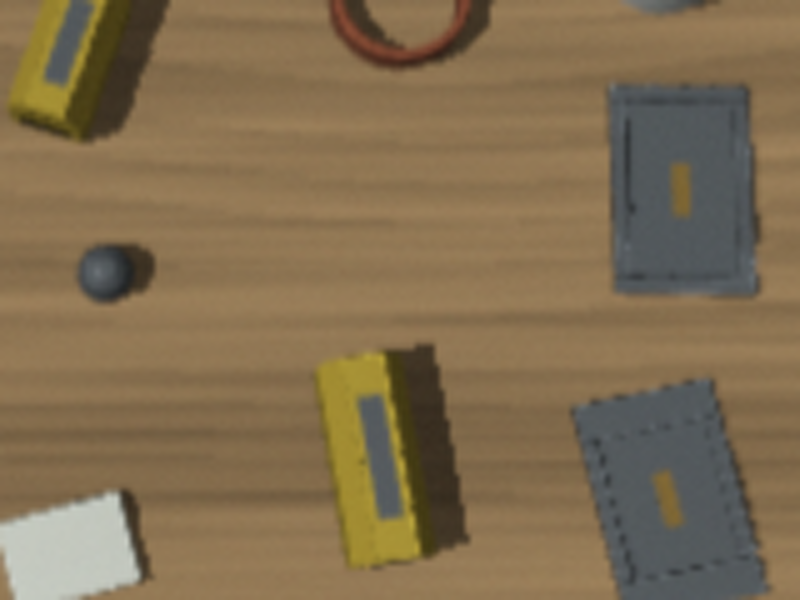

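```bash
cat > vis.py <<'E'
import cv2,numpy as np
from station import camera_info
from scipy.optimize import least_squares
def proj(P,n="top"):
    c=camera_info(n);T=np.linalg.inv(c["T"]);F=np.diag([1,-1,-1.])
    R=F@T[:3,:3];t=F@T[:3,3]
    return cv2.projectPoints(np.asarray(P,float).reshape(-1,1,3),cv2.Rodrigues(R)[0],t,c["intrinsics"],np.array(c["dist"]))[0][:,0]
def place(p,L):
    L=np.asarray(L,float);c,s=np.cos(p[2]),np.sin(p[2])
    return np.c_[p[0]+c*L[:,0]-s*L[:,1],p[1]+s*L[:,0]+c*L[:,1],L[:,2]]
def fit(L,px,g):
    r=least_squares(lambda p:(proj(place(p,L))-px).ravel(),g)
    return r.x,np.sqrt(np.mean(r.fun**2))
def rect(a,b,z,cx=0,cy=0): return [[cx+i*a/2,cy+j*b/2,z] for i,j in((-1,-1),(1,-1),(1,1),(-1,1))]
E
python3 - <<'E'
from vis import *
A=np.array([165,155]);B=np.array([300,165])
def px(o,l): return o+(np.array(l)+.5)/5-.5
# label: sizes unknown -> centre via mean, yaw via long edges: fit with free size
def lab(pts,g):
    f=lambda p:(proj(place(p[:3],rect(p[3],p[4],.052)))-pts).ravel()
    r=least_squares(f,list(g)+[.04,.012]); return r.x,np.sqrt(np.mean(r.fun**2))
res={}
# rect order: (-,-),(+,-),(+,+),(-,+): +x local = image up, +y local = image left
for n,o,l,g in(("short",A,[(576,470),(548,407),(527,412),(556,478)],(.3,0,0)),
  ("medium",A,[(742,137),(770,48),(748,46),(720,133)],(.5,-.1,0)),
  ("long",B,[(403,517),(383,394),(360,398),(381,521)],(.3,-.2,0))):
    p,e=lab(px(o,l),g);print(n,p,e);res[n]=p[:3]
for n,l,g in(("cm",[(757,295),(748,87),(611,87),(615,294)],(.5,-.4,0)),("cs",[(765,592),(712,380),(573,410),(620,612)],(.3,-.4,0))):
    p,e=fit(rect(.12,.078,.008),px(B,l),g);print(n,p,e);res[n]=p
p,e=fit([[-.07,.075,.008],[-.07,-.075,.008],[.048,-.075,.053],[-.045,.06,.038]],px(A,[(37,490),(298,552),(338,333),(57,446)]),(.3,.2,0));print("dock",p,e);res["dock"]=p
np.savez("pose.npz",**res)
im=cv2.imread("raw_top.png")
S=5;o=np.array([165,150])
v=cv2.resize(im[150:300,165:465],None,fx=S,fy=S,interpolation=cv2.INTER_CUBIC)
def poly(p,L,col):
    q=((proj(place(p,L))-o+.5)*S).astype(int);cv2.polylines(v,[q],True,col,1)
for n,ln in(("short",.062),("medium",.086),("long",.11)):
    for w,z,c in((.046,0,(255,0,0)),(.046,.034,(0,0,255)),(.024,.052,(0,255,0))): poly(res[n],rect(ln,w,z),c)
for n,ln in(("cs",.078),("cm",.102)): poly(res[n],rect(ln,.062,.003),(0,0,255));poly(res[n],rect(.12,.078,.008),(0,255,0))
d=res["dock"];poly(d,rect(.14,.15,.008),(0,0,255));poly(d,rect(.014,.15,.053,.055),(0,255,0));poly(d,rect(.093,.015,.038,.0015,.0675),(255,0,255))
# tile: left/dock+short , medium, right
t=np.zeros((600,800,3),np.uint8)
def put(x,y,x0,y0,w,h): t[y:y+h,x:x+w]=v[y0:y0+h,x0:x0+w]
put(0,0,0,250,400,350);put(400,0,650,20,160,210);put(560,0,450,380,200,230);put(0,350,0,230,1,1)
put(400,230,930,350,160,250);put(560,230,1230,60,230,350-50)
put(0,350,1230,390,260,250)
cv2.imwrite("pics/ov.png",t)
E
```

```text
short [0.46353354 0.12781837 0.41575118 0.0381339  0.01134527] 0.2122135499102547
medium [ 0.65701079  0.02324447 -0.29640616  0.05270966  0.01223656] 0.23733437585563863
long [ 0.42604103 -0.14150072  0.13284462  0.06565475  0.01217823] 0.07039631139347939
cm [ 0.57811704 -0.32148416 -0.02666234] 0.18025264366994942
cs [ 0.40624218 -0.30220055  0.17131633] 0.8740884002854915
dock [ 0.49493112  0.32765227 -0.23943741] 0.139924190184455
```

View pics/ov.png

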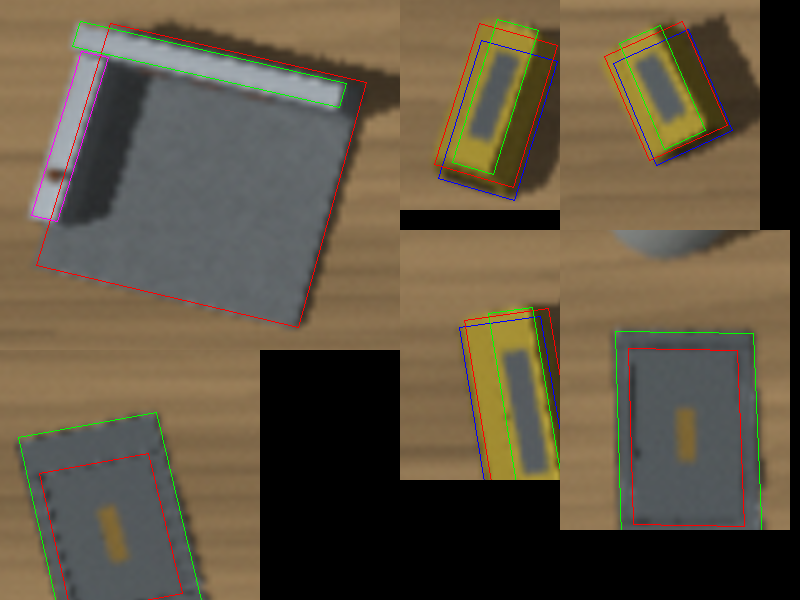

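The wireframes fit all six objects. The label size ratios confirm the three lengths, and the recesses show cm as the medium cradle (.578,-.321) and cs as the short one (.406,-.302). Next I'll do the two cradle placements.

```bash
cat > rob.py <<'E'
import numpy as np
from station import *
from scipy.spatial.transform import Rotation as Rn
P=dict(np.load("pose.npz")); H=.010; ZT=.16
def quat(y,z):
    R=np.column_stack([np.cross(y,z),y,z]); q=Rn.from_matrix(R).as_quat(); return q[[3,0,1,2]]
def qdown(a,pos):
    best=None
    for s in(1,-1):
        q=quat(s*np.array([-np.sin(a),np.cos(a),0]),np.array([0,0,-1.]))
        j=inverse_kinematics(pos,q)
        if j is not None and (best is None or abs(j[5])<best[0]): best=(abs(j[5]),q)
    return best[1]
def pick(p):
    up=[p[0],p[1],ZT-.06]; q=qdown(p[2],up)
    command_gripper(1.0) if get_grip_width()<.9 else None
    move_pose(up,q); hit=movel([p[0],p[1],H],v=.12,until_force=15); command_gripper(0.0)
    print("pick hit",hit,"w",get_grip_width()*88,"F",get_finger_force())
    movel([p[0],p[1],ZT],v=.25)
def put(p,zf):
    up=[p[0],p[1],ZT]; q=qdown(p[2],up); move_pose(up,q)
    movel([p[0],p[1],zf+H+.008],v=.2)
    hit=movel([p[0],p[1],zf+H-.002],v=.03,until_force=6)
    print("put hit",hit,"tcp",get_tcp_pos(),"w",get_grip_width()*88)
E
python3 - <<'E'
from rob import *
for a,b in(("short","cs"),("medium","cm")):
    pick(P[a]);put(P[b],.003);command_gripper(.85);t=get_tcp_pos();movel([t[0],t[1],ZT],v=.25);print(get_time())
p=P["long"];move_pose([p[0],p[1],.25],qdown(p[2],[p[0],p[1],.25]))
import cv2
v=read_camera("scene"); cv2.imwrite("pics/s1.png",cv2.resize(v[:,:,::-1],(800,500),interpolation=cv2.INTER_CUBIC))
E
```

```text
pick hit False w 47.09377891618891 F 29.05371177787856
put hit True tcp [ 0.40700273 -0.30286326  0.01275358] w 46.86369579278741
9.275
pick hit False w 46.279053976037716 F 29.66067453031428
put hit True tcp [ 0.5790317  -0.32202301  0.01283776] w 46.12463529079332
18.4
```

View pics/s1.png

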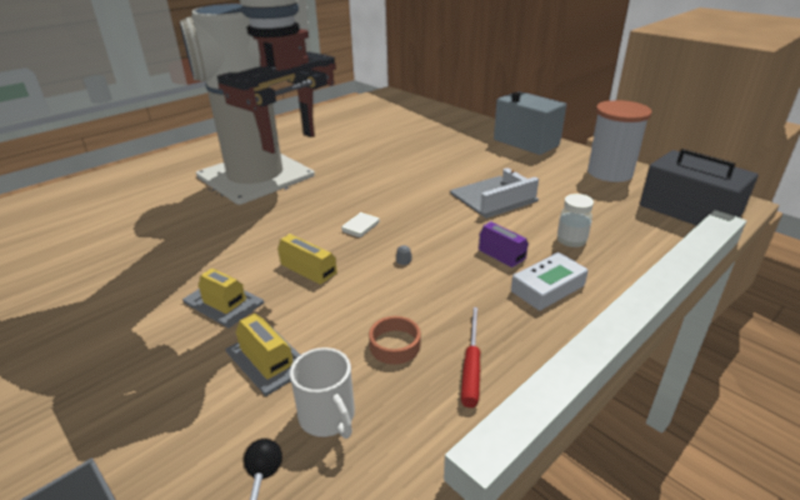

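The scene view shows the short pack at (221,291) and the medium at (265,345), both upright inside their cradles, and both seated at the expected height. The bystanders have not moved. Next is the long pack.

```bash
python3 - <<'E'
from rob import *
import cv2
d=P["dock"];c,s=np.cos(d[2]),np.sin(d[2]);ex=np.array([c,s,0]);ey=np.array([-s,c,0]);o=np.array([d[0],d[1],0])
W=lambda x,y,z:(o+x*ex+y*ey+[0,0,z]).tolist()
# push feasibility
for tilt in(30,40,50):
  for sg in(1,-1):
    z=np.sin(np.radians(tilt))*ex-[0,0,np.cos(np.radians(tilt))];print(tilt,sg,inverse_kinematics(W(-.02,4e-3,.07),quat(sg*ey,z)))
pick(P["long"])
a=d[2]+np.pi/2; w=W(-.004,-.010,.15); q=qdown(a,w); move_pose(w,q)
movel(W(-.004,-.010,.008+H+.008),v=.2)
h=movel(W(-.004,-.010,.008+H-.002),v=.03,until_force=6);t=get_tcp_pos();print("deck",h,t)
t0=np.array(t)+[0,0,.001];movel(t0.tolist(),v=.03)
h=movel((t0+ey*.03).tolist(),v=.03,until_force=6);t=np.array(get_tcp_pos())
print("stop",h,(t-o)@ex,(t-o)@ey,t[2],get_ft_force())
movel((t-ey*.0005-[0,0,.0012]).tolist(),v=.03)
command_gripper(.75);t=np.array(get_tcp_pos());movel((t+[0,0,.12]).tolist(),v=.25);command_gripper(0)
print(get_time())
move_pose(W(-.12,0,.2),q)
v=read_camera("top");cv2.imwrite("raw1.png",v[:,:,::-1]);cv2.imwrite("pics/A1.png",cv2.resize(v[190:280,160:280,::-1],(800,600),interpolation=cv2.INTER_CUBIC))
E
```

```text
30 1 [ 0.82844239  0.56228186  2.01230827 -1.03203434  0.53563801  0.39746795]
30 -1 None
40 1 None
40 -1 None
50 1 None
50 -1 None
pick hit False w 46.4491353187427 F 29.924711842322722
deck True [0.48962978 0.31942181 0.01786129]
stop True -0.004150386150529993 0.003940020881907224 0.018018023147579533 [ 0.44921852  0.18544979 -1.62059133]
29.0417
```

View pics/A1.png

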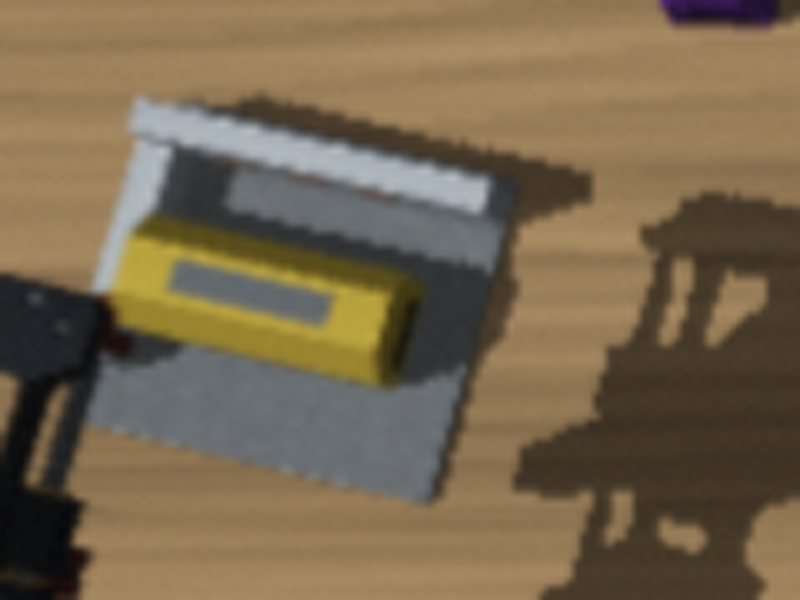

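The long pack is on the deck at about (265,300) in the crop, with its end against the stop and about 28 mm short of the fence. Now the push on the bevel.

```bash
cat > push.py <<'E'
from rob import *
d=P["dock"];c,s=np.cos(d[2]),np.sin(d[2]);ex=np.array([c,s,0]);ey=np.array([-s,c,0]);o=np.array([d[0],d[1],0])
W=lambda x,y,z:(o+x*ex+y*ey+[0,0,z]).tolist()
def st(m):
    t=np.array(get_tcp_pos());f=np.array(get_ft_force());print(m,"x,y,z mm",np.round([1e3*(t-o)@ex,1e3*(t-o)@ey,1e3*t[2]],1),"F",np.round([f@ex,f@ey,f[2]],2),round(get_time(),1))
    return t
E
python3 - <<'E'
from push import *
q=quat(ey,np.sin(np.pi/6)*ex-np.array([0,0,np.cos(np.pi/6)]))
move_pose(W(-.07,.0045,.13),q);movel(W(-.065,.0045,.046),v=.15);st("pre")
h=movel(W(-.005,.0045,.046),v=.04,until_force=5);t=st(f"slide {h}")
u=.77*ex-[0,0,.64]
h=movel((t+.012*u).tolist(),v=.01,until_force=15);st(f"push {h}")
wait(.5);st("hold");print(get_grip_width(),get_qvel().round(4) if hasattr(get_qvel(),'round') else get_qvel())
import cv2
v=read_camera("top");cv2.imwrite("raw2.png",v[:,:,::-1]);cv2.imwrite("pics/A2.png",cv2.resize(v[190:280,160:280,::-1],(800,600),interpolation=cv2.INTER_CUBIC))
E
```

```text
pre x,y,z mm [-64.4   4.8  46.6] F [-0.15  1.2  -0.51] 31.2
slide False x,y,z mm [-5.1  4.4 46. ] F [-1.3  -0.97  1.14] 32.9
push True x,y,z mm [-3.6  4.4 45.6] F [-3.55 -1.31  7.91] 33.3
hold x,y,z mm [-3.6  4.3 45.6] F [-2.74 -1.54  7.  ] 33.8
0.0018831409306923868 [ 0.001  -0.0017  0.0011 -0.0014  0.0024  0.0008]
```

View pics/A2.png

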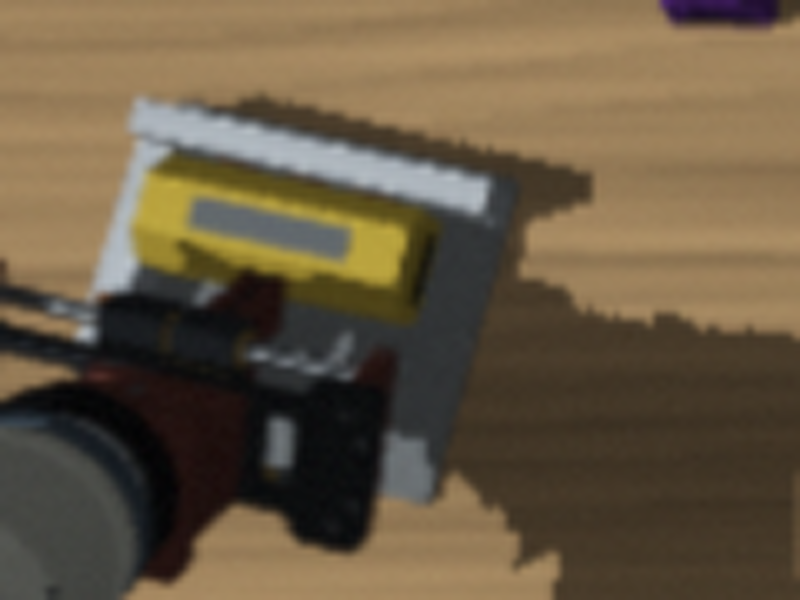

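The pack now lies close along the fence, with the finger centred on its bevel, but the force stop tripped early (Fx ≈3 N). I'll continue the same slanting push in small steps until the fence load is solid.

```bash
python3 - <<'E'
from push import *
u=.77*ex-np.array([0,0,.64])
t=np.array(get_tcp_pos())
for k in range(1,21):
    movel((t+k*.0005*u).tolist(),v=.01,until_force=25);wait(.1)
    f=np.array(get_ft_force());st(k)
    if -f@ex>12 or f[2]>25: break
wait(.5);st("hold")
import cv2
v=read_camera("top");cv2.imwrite("raw3.png",v[:,:,::-1])
v=v[:,:,::-1]; a=cv2.resize(v[190:280,160:280],(800,600),interpolation=cv2.INTER_CUBIC)
from vis import proj,place,rect
dd=d.copy();p=[*W(.025,.005,0)[:2],d[2]+np.pi/2]
for w,z,c in((.046,.042,(0,0,255)),(.024,.06,(0,255,0))):
    L=rect(.11,w,z);cv2.polylines(a,[((proj(place(p,L))-[160,190]+.5)*6.667).astype(int)],True,c,1)
cv2.imwrite("pics/A3.png",a)
E
```

```text
1 x,y,z mm [-3.3  4.4 45.7] F [-4.52 -2.18  5.76] 34.2
2 x,y,z mm [-2.9  4.4 45.6] F [-5.91 -1.7   8.06] 34.6
3 x,y,z mm [-2.4  4.4 45.5] F [-7.01 -2.64 11.46] 35.0
4 x,y,z mm [-2.   4.4 45.4] F [-7.45 -3.97 14.28] 35.3
5 x,y,z mm [-1.6  4.5 45.3] F [-9.32 -4.8  17.14] 35.6
6 x,y,z mm [-1.2  4.5 45.3] F [-8.59 -3.56 19.19] 36.0
7 x,y,z mm [-0.7  4.5 45.2] F [-11.14  -5.34  21.86] 36.4
8 x,y,z mm [-0.4  4.6 45.2] F [-13.23  -6.2   24.44] 36.7
hold x,y,z mm [-0.4  4.6 45.2] F [-12.82  -5.12  25.53] 37.2
```

View pics/A3.png

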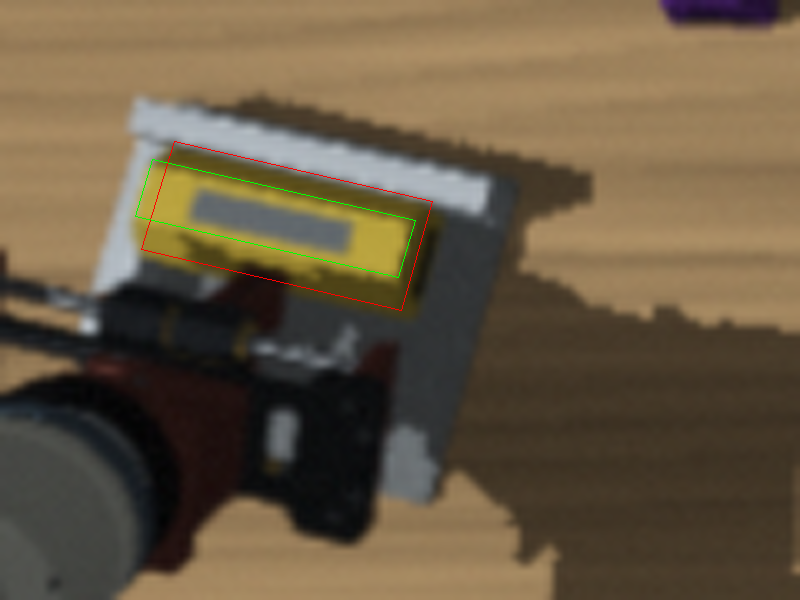

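The overlay suggests the pack may sit a few mm off, or slightly yawed. I'll measure the label numerically, using the pre-push picture (known pose) as a reference.

```bash
cat > lab.py <<'E'
from push import *
from vis import *
def label(f,xd):
    im=cv2.resize(cv2.imread(f),None,fx=6,fy=6,interpolation=cv2.INTER_CUBIC)
    c=proj([W(xd,.005,.06)])[0]; 
    m=im.astype(int);yel=(m[:,:,2]-m[:,:,0]>35).astype(np.uint8)
    n,l,stt,ce=cv2.connectedComponentsWithStats(1-yel,connectivity=4)
    i=l[int((c[1]+.5)*6),int((c[0]+.5)*6)];
    pts=cv2.findContours((l==i).astype(np.uint8),0,2)[0][0]
    b=cv2.boxPoints(cv2.minAreaRect(pts))/6-.5
    b=b[np.argsort(b[:,0])];
    # left pair (+y), right pair(-y): order dock frame (-x,-y),(+x,-y),(+x,+y),(-x,+y)
    lf=b[:2][np.argsort(-b[:2,1])];rt=b[2:][np.argsort(-b[2:,1])]
    q=np.array([rt[0],rt[1],lf[1],lf[0]])
    r=least_squares(lambda p:(proj(place(p,rect(.0122,.0657,.06)))-q).ravel(),[*W(xd,.005,0)[:2],d[2]])
    v=np.array([r.x[0],r.x[1],0])-o
    print(f,"area",stt[i,4],"x %.1f y %.1f yaw %.3f rms %.2f"%(v@ex*1e3,v@ey*1e3,r.x[2]-d[2],np.sqrt(np.mean(r.fun**2))))
E
python3 - <<'E'
from lab import *
for f,x in(("raw1.png",-.004),("raw2.png",.022),("raw3.png",.022)):label(f,x)
E
```

```text
raw1.png area 3879 x -6.1 y 6.3 yaw -0.003 rms 0.20
raw2.png area 3813 x 20.8 y 6.4 yaw 0.015 rms 0.19
raw3.png area 3795 x 23.5 y 6.6 yaw 0.011 rms 0.19
```

```bash
python3 - <<'E'
from lab import *
t=np.array(get_tcp_pos());b=t-[0,0,.0021]
for k in range(1,6):
    movel((b+k*.0006*ex).tolist(),v=.01,until_force=25);wait(.15)
    st(k);f=np.array(get_ft_force())
    if -f@ex>24: break
wait(.4);st("hold")
cv2.imwrite("raw4.png",read_camera("top")[:,:,::-1]);label("raw4.png",.024)
E
```

```text
1 x,y,z mm [-0.1  4.8 45.2] F [-15.43  -5.8   26.12] 37.6
2 x,y,z mm [ 0.1  4.9 45.2] F [-19.5   -5.21  27.97] 38.0
3 x,y,z mm [ 0.2  4.9 45.2] F [-22.19  -4.32  30.36] 38.5
4 x,y,z mm [ 0.3  4.8 45.1] F [-26.12  -4.79  33.89] 38.9
hold x,y,z mm [ 0.3  4.9 45.1] F [-26.4   -5.55  34.18] 39.2
raw4.png area 3794 x 23.9 y 6.7 yaw 0.006 rms 0.20
```

```bash
python3 - <<'E'
from push import *
st("end");print(job_done());st("after")
E
```

```text
end x,y,z mm [ 0.3  4.9 45.1] F [-26.32  -4.9   34.55] 39.3
the job is handed in; nothing more can be done
None
the job is handed in; nothing more can be done
```

I handed the job in at 39 s: the short and middle packs are seated in their own cradles, and the long pack is held flush to the fence and stop by one slanting push (tool force about 26 N towards the fence, 34 N down); `job_done()` returned no verdict.

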